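# Draw a flange joint into line with a drift and fit the first stud

### The job

The upper flange on the pipe stand has crept round by several degrees, so its four bolt holes no longer match the ones below. Take the tapered drift from the wooden rack and ease it down through any one pair of holes until its collar sits on the flange, so that the taper draws the flange into line, and leave it standing there; then set the stud bolt into the hole straight across from it until its nut sits on the flange. Feel your way and ease off when something binds: never push the drift or the stud against the flanges with more than about 50 N, do not push the flanges with the gripper itself, and leave the tin, tape measure and pipe tee where they are.

Things in the scene. Friction and masses are not known exactly. Their poses are not given: they have to be found in the camera images.
- stand: fixed steel pipe stand: 150 mm square base plate 10 mm thick, 60 mm pipe, lower flange 165 mm wide welded on, 88 to 104 mm above the bench. Both flanges have four sharp-edged 17.5 mm through holes at 90 degrees, 62.5 mm from the axis. The lower holes lie only roughly (within 0.055 rad, 3.5 mm) along this frame's +x, +y, -x, -y: where exactly must be seen or felt. Origin: on the pipe's axis at bench height, z up.
- joint_top (a point): centre of the top face of the equal upper flange (106 to 122 mm above the bench; pipe neck 77 mm wide at its foot, 60 above, up to 150 mm), centred on the pipe's axis. Its holes start 0.125 to 0.165 rad (8 to 10 mm) anticlockwise of the lower ones, seen from above; how far varies. About 6 N sideways at a hole turns it, and it stays where left. This frame is fixed to the stand and does not turn with it.
- rack_top (a point): fixed wooden tool rack, board 150 mm (its x) by 66 mm (its y) on two end cheeks; this point is the middle of the board's top face, 112 mm above the bench. Drift and stud hang upright in its two 20 mm holes, 46 mm either side of this point along its x; which is in which varies. A smaller middle hole is empty.
- drift_handle (a point): middle of the drift's handle, 33 mm above the collar's underside. Dark steel pin, about 0.22 kg, upright in the rack: round handle 22 mm thick from 8 to 61 mm above the collar's underside; collar 28 mm wide, 8 mm thick; below it a parallel part 16.5 mm thick, 37 mm long, then a 54 mm taper to a 6 mm nose, 91 mm below the collar's underside. z points up the handle.
- drift_collar (a point): centre of the underside of the drift's collar (in the rack it rests on the board); z points up the handle.
- nut_middle (a point): middle of the nut on the stud bolt, 8 mm above its underside. Threaded steel rod 16 mm thick, about 0.16 kg, with a hexagon nut (27 mm across flats, 16 mm high) fixed near its top; the rod stands out 11 mm above the nut and 66 mm below its underside, lower end chamfered 0.8 mm. z points up the rod; two of the nut's flats face this frame's +y and -y.
- nut_seat (a point): centre of the underside of the stud's nut (in the rack it rests on the board); z points up the rod.
- flux_tin: bystander: round tin of flux, 77 mm in diameter, 39 mm high, loose on the bench; origin at the centre of its underside.
- tape_measure: bystander: tape measure, 68 x 72 x 34 mm, loose on the bench; origin at the centre of its underside.
- tee: bystander: brass pipe tee, 64 x 53 x 34 mm, loose on the bench; origin at the centre of its underside.

How it is judged:
On the way:
1. the drift stands home in one pair of holes, its collar down on the upper flange (z of drift_collar in the frame of joint_top between -0.003 and 0.003 m and horizontal distance between drift_collar and joint_top between 0.06 and 0.065 m and angle between drift_collar's own z axis and vertical below 0.07 rad), for 0.2 s.
At the end, for the whole second after the job is handed in: Drift and stud stand upright (within 4 degrees) and at rest in opposite hole pairs: undersides of collar and nut within 3 mm of the upper flange's top face, each 60 to 65 mm from the pipe's axis, and over 121.5 mm apart. With both home the flanges are in line (all of step 1 and z of nut_seat in the frame of joint_top between -0.003 and 0.003 m and horizontal distance between nut_seat and joint_top between 0.06 and 0.065 m and angle between nut_seat's own z axis and vertical below 0.07 rad and horizontal distance between drift_collar and nut_seat above 0.1215 m and linear speed of each of drift, stud below 0.02 m/s); the robot touches nothing.
It fails at once if the drift is pressed against the pipe stand or its flanges with more than 50 N (contact force between drift and stand above 50 N).
It fails at once if the stud is pressed against the pipe stand or its flanges with more than 50 N (contact force between stud and stand above 50 N).
It fails at once if the gripper's fingers push on the pipe stand or its flanges (more than 8 N) (contact force between the fingers and stand above 8 N).
It fails at once if the arm pushes on the pipe stand or its flanges (more than 8 N) (contact force between the arm and stand above 8 N).
It fails at once if the tin, the tape measure or the pipe tee is shifted by more than 30 mm (distance of any of flux_tin, tape_measure, tee from where it was at the start of the episode above 0.03 m).
It also fails if it takes over 72 s, if anything falls off the work surface, if the arm or the gripper's body presses on something with over 40 N, if the wrist force passes 120 N, or if a joint passes its speed limit or range.

### The arm

A 6-joint arm with a two-finger parallel gripper is mounted at the origin on a cart in front of the work surface, level with it; the furniture and walls round the work are solid. World frame = base frame: x ahead of the robot, y to its left, z up, the work surface at z = 0. Lengths are in m, angles in rad, forces in N, time in s.
With the tool pointing down it reaches from about 0.4 to 0.825 m from the base axis. Payload 7 kg.
Tool frame: the origin (TCP) lies between the finger pads; the fingertips stand 25 mm ahead of it and the grasp point (between the pads) lies 6 mm ahead of it (arm.tip_extent is the z of the fingertips in the tool frame, in m); z points along the fingers, x is the direction in which the jaws open and shut, and the axes are right-handed (so a half turn about z gives the same grasp; the last joint's range is limited). The gripper opens to 88 mm and grips with 3 to 60 N. Pads are 19 mm wide; open, the fingers measure 130 mm over their backs; the gripper's body (78 mm by 193 mm) begins 47 mm behind the grasp point.
Start: joints at [-1.05, 0.359, 0.012, 0, -1.224, -0.288], TCP at [0.156, -0.657, 0.252] pointing down, gripper open.
Joint ranges: [-3.07, 3.07], [-1.43, 2.12], [-1.02, 1.25], [-3.03, 1.67], [-3.05, -0], [-3.03, 3.03]. Speed limits (rad/s): [2.39, 2.39, 3.01, 3.14, 3.14, 3.14].

### API

Orientations are given as [roll, pitch, yaw] about the fixed x, y, z axes, in that order (R = Rz(yaw) Ry(pitch) Rx(roll)).
In Python, from station import monitor, grab_frame, job_done, arm gives the robot as it stands.
- The arm moves only by the shell command python3 -m jog 'ROWS' [FORCE]. ROWS is JSON, a list that holds one entry, the list of rows, each a list of 7 numbers: the shift along the world's x, y, z in m, then the turn, a rotation vector about the world's x, y, z in rad, then the opening, from 0 (shut) to 1 (fully open). In form: [[[dx, dy, dz, ax, ay, az, claw], ...]]. A call has 1 to 20 rows; each row shifts and turns the commanded pose from where the row before left it; what a row does not reach is not made up. A row lasts 1/8 s, in which the tool goes at most 62.5 mm and 10.7 degrees, less where a joint would pass 70% of its speed; a pose out of reach is approached as far as the arm can. A call is refused whole if a number of a shift passes 0.0625 or a number of a turn 0.188, either way. A call with a gripper value outside its range is refused whole. The fingers move at their own pace and stop on an object; FORCE is the grip in N (left out, the last holds). Time passes only in rows, so rows that do not move let the fingers close. It gives the time, the measured TCP pose, the force and the opening at its end, in the units of the state.
- monitor.get_state(): the state, without advancing time (a new reading comes with each control period).
- grab_frame(name): name is "scene" or "top" or "wrist"; returns a dict with "pixels" (400x640x3 uint8, red, green, blue), "K" (3x3 intrinsics, pixels), "view" (4x4, takes a point from world to camera coordinates); the wrist camera has in their place "hand_eye" (4x4, takes a point from camera to tool coordinates, whose origin is the TCP and whose axes are the tool frame's). Camera axes: x right, y down, z forward; pixel columns grow to the right and rows downward; lengths in m; the calibration is good to about 2 mm. A picture is of the moment at which its call begins: read the wrist's pose just before it. There is no depth.
- job_done(): hands the job in, once; it reports no verdict.
The state is a dict: "t": time; "q": joint angles; "qd": joint speeds; "joint_efforts": joint torques, N m; "eef_pos": TCP position; "ee_rot": TCP orientation; "force": force on the tool from outside, world axes, zero at the start; "moment": the same for the moment, N m; "width": finger opening in m.
Only numpy, scipy, OpenCV 4.12 (cv2) and the standard library are available. Lean on these libraries where they do the work, as an engineer would, in place of code of your own. Each camera call takes 0.05 s, during which the arm holds its last target.

## Working session

There is one attempt and no reset: what is moved stays moved. The work goes in short steps, Python scripts to look and compute and a shell command to move; the robot and the scene stay as the last step left them, time stands still between calls to the robot, and variables do not carry over. Pictures are saved under pics/ and viewed, and the job is handed in when it is done.

```bash
ls; mkdir -p pics
python3 - <<'E'
from station import monitor, grab_frame, arm
import cv2,numpy as np
s=monitor.get_state();print(s)
for n in("scene","top","wrist"):
    f=grab_frame(n);cv2.imwrite(f"pics/{n}0.png",f["pixels"][:,:,::-1])
    print(n,np.array(f["K"]).round(1).tolist(),np.array(f.get("view",f.get("hand_eye"))).round(4).tolist())
E
```

```text
pics
{'t': 0.0, 'q': array([-1.04996174e+00,  3.59385038e-01,  1.10754775e-02, -3.56957263e-04,
       -1.22408309e+00, -2.88090665e-01]), 'qd': array([-0.0011281 ,  0.00054414,  0.00019779, -0.00127803, -0.00034651,
        0.00020922]), 'joint_efforts': array([ 1.81842082e-03, -5.82716811e+01,  2.93071175e+01,  6.99735090e+00,
        6.83311999e-03, -1.44059295e-04]), 'eef_pos': array([ 0.15556334, -0.6563806 ,  0.25062985]), 'ee_rot': array([-3.14146079e+00, -1.62588603e-03,  1.80341857e+00]), 'force': array([ 0.57758807, -0.20046371, -0.51654337]), 'moment': array([ 0.01534472,  0.05251316, -0.03178004]), 'width': 0.08807715157086923}
scene [[476.1, 0.0, 322.6], [0.0, 476.1, 198.7], [0.0, 0.0, 1.0]] [[-0.4453, -0.8952, 0.0176, 0.2366], [-0.6767, 0.3236, -0.6613, 0.4133], [0.5863, -0.3064, -0.7499, 1.2137], [0.0, 0.0, 0.0, 1.0]]
top [[374.2, 0.0, 321.4], [0.0, 374.2, 202.6], [0.0, 0.0, 1.0]] [[-0.0085, -0.9999, -0.0137, 0.0476], [-0.9947, 0.0099, -0.1028, 0.5119], [0.1029, 0.0128, -0.9946, 1.275], [0.0, 0.0, 0.0, 1.0]]
wrist [[276.2, 0.0, 322.8], [0.0, 276.2, 193.8], [0.0, 0.0, 1.0]] [[1.0, -0.0009, 0.0006, 0.0004], [0.0007, 0.9603, 0.2789, -0.076], [-0.0008, -0.2789, 0.9603, -0.1344], [0.0, 0.0, 0.0, 1.0]]
```

View pics/scene0.png

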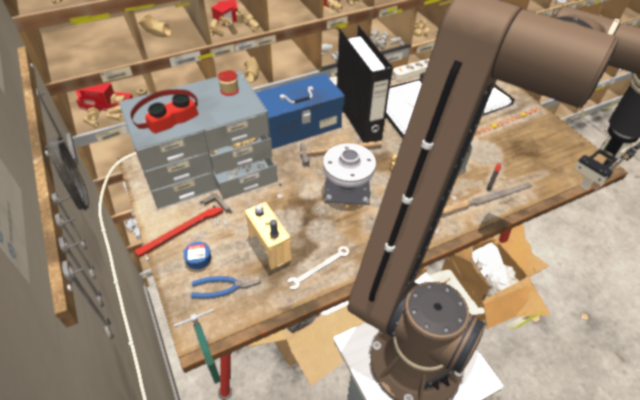

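View pics/top0.png

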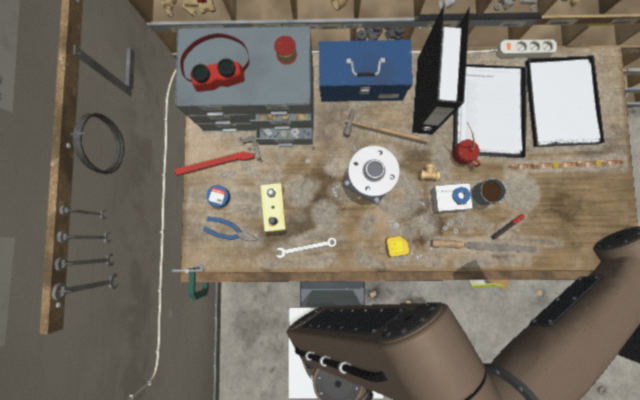

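View pics/wrist0.png

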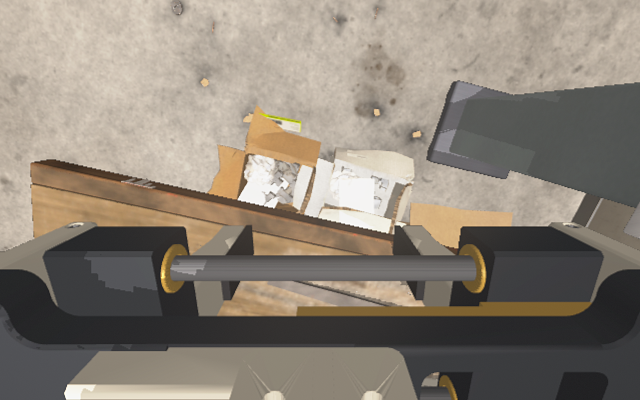

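The top view shows the stand at about (373,170), the rack at (272,207) with a dark tool at each end, the tin near (217,195), and the tee and tape to the right. I'll enlarge those areas.

```bash
cat > h.py <<'E'
import numpy as np,cv2
from station import monitor, grab_frame
def ray(f,u,v,z,T=None):
    K=np.array(f["K"]); d=np.linalg.inv(K)@[u,v,1]
    V=np.linalg.inv(np.array(f["view"])) if T is None else T
    o=V[:3,3];D=V[:3,:3]@d
    return o+D*(z-o[2])/D[2]
def proj(f,p,T=None):
    V=np.array(f["view"]) if T is None else np.linalg.inv(T)
    c=V[:3,:3]@p+V[:3,3];q=np.array(f["K"])@c;return q[:2]/q[2]
def toolT(s):
    from scipy.spatial.transform import Rotation as R
    T=np.eye(4);T[:3,:3]=R.from_euler('xyz',s["ee_rot"]).as_matrix();T[:3,3]=s["eef_pos"];return T
def wristT(s,f): return toolT(s)@np.array(f["hand_eye"])
def crop(f,name,u0,v0,w,h,k):
    c=f["pixels"][v0:v0+h,u0:u0+w,::-1]
    cv2.imwrite("pics/"+name,cv2.resize(c,None,fx=k,fy=k,interpolation=cv2.INTER_CUBIC))
E
python3 - <<'E'
from h import *
f=grab_frame("top");g=grab_frame("scene")
crop(f,"topst.png",335,135,80,80,7)
crop(f,"toprk.png",245,170,60,75,8)
crop(g,"scst.png",310,135,80,75,8)
crop(g,"scrk.png",235,195,65,80,7)
print(ray(f,373,170,.122),ray(f,272,207,.112))
E
```

```text
[ 0.60716091 -0.12669     0.122     ] [0.49071018 0.20259192 0.112     ]
```

View pics/topst.png

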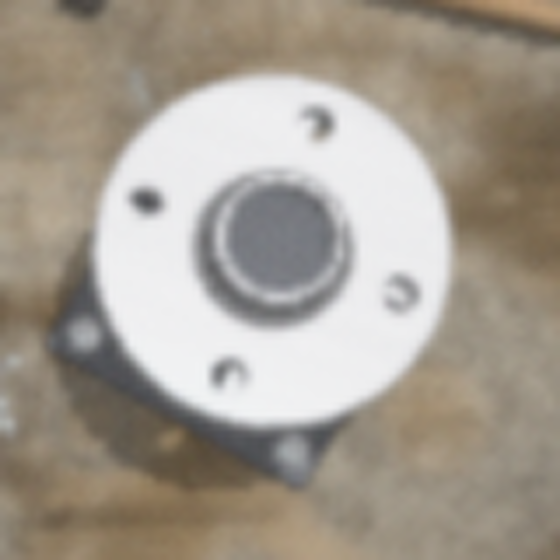

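View pics/toprk.png

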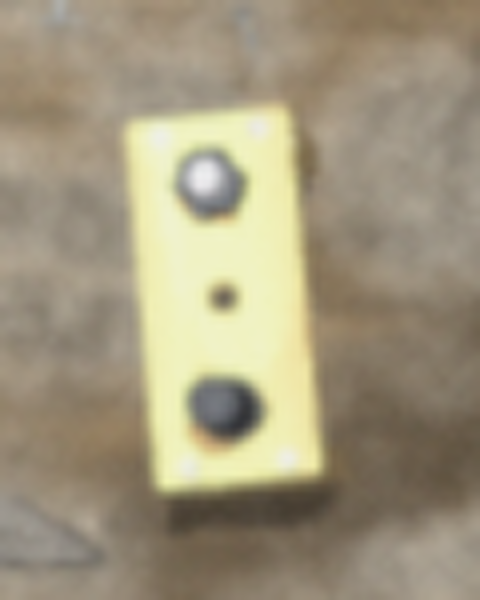

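View pics/scst.png

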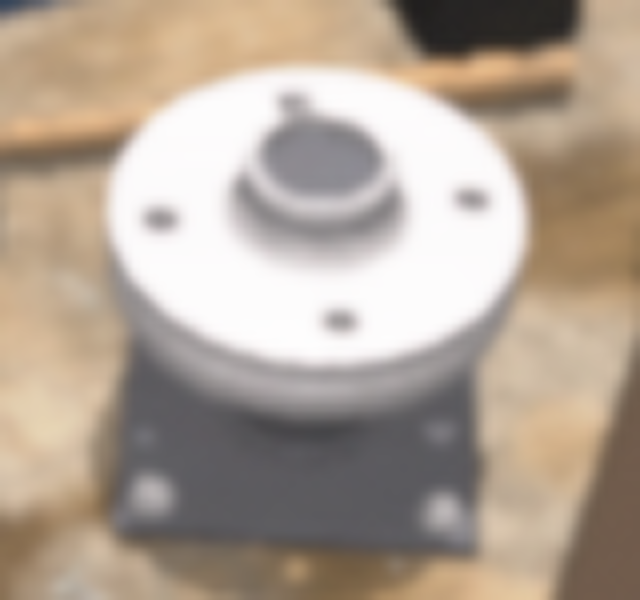

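View pics/scrk.png

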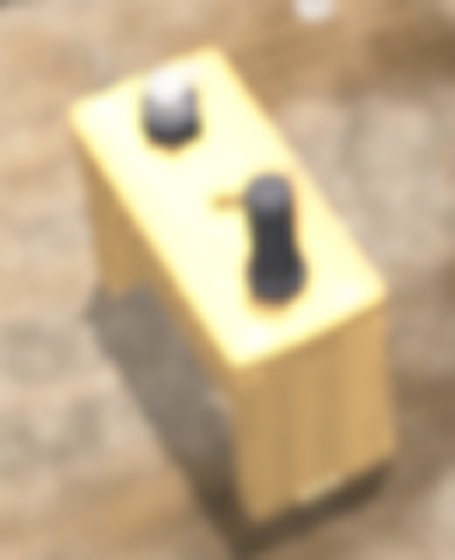

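Run:
```python
from h import *
f=grab_frame("top");g=grab_frame("scene")
def U(x,y,u0,v0,k): return u0+(x+.5)/k-.5, v0+(y+.5)/k-.5
R=[ray(f,*U(x,y,245,170,8),.112)[:2] for x,y in[(127,120),(288,103),(325,472),(157,492),(223,297)]]
print("rack",np.round(R,4),np.mean(R[:4],0)); d=R[0]+R[1]-R[2]-R[3];print("axis yaw",np.arctan2(d[1],d[0]),[np.linalg.norm(R[0]-R[1]),np.linalg.norm(R[1]-R[2])])
print("stud top",ray(f,*U(205,173,245,170,8),.139),"drift top",ray(f,*U(228,404,245,170,8),.173))
R=[ray(g,*U(x,y,235,195,7),.112)[:2] for x,y in[(70,108),(212,50),(386,295),(240,362)]]
print("rack scene",np.round(R,4),np.mean(R,0));d=R[0]+R[1]-R[2]-R[3];print(np.arctan2(d[1],d[0]))
print("sc stud top",ray(g,*U(171,88,235,195,7),.139),"drift top",ray(g,*U(268,185,235,195,7),.173))
H=np.array([ray(f,*U(x,y,335,135,7),.122)[:2] for x,y in[(318,122),(148,200),(230,374),(401,293)]])
c=H.mean(0);print("holes",H,c,[np.linalg.norm(h-c) for h in H],[np.arctan2(*(h-c)[::-1]) for h in H])
print("circ c",ray(f,*U(272,249,335,135,7),.122))
H=np.array([ray(g,*U(x,y,310,135,8),.122)[:2] for x,y in[(294,103),(160,219),(341,320),(472,199)]])
c=H.mean(0);print("sc holes",H,c,[np.linalg.norm(h-c) for h in H],[np.arctan2(*(h-c)[::-1]) for h in H])
B=[ray(f,*U(x,y,335,135,7),.01) for x,y in[(50,345),(300,487)]];d=B[1]-B[0];print("base",B,np.arctan2(d[1],d[0]))
B=[ray(g,*U(x,y,310,135,8),.01) for x,y in[(115,535),(475,550)]];d=B[1]-B[0];print("base",B,np.arctan2(d[1],d[0]))
```

```text
rack [[0.5648 0.2409]
 [0.5712 0.1749]
 [0.4203 0.1596]
 [0.4129 0.2275]
 [0.4917 0.2012]] [0.49230368 0.20071181]
axis yaw 0.09473468335397835 [np.float64(0.06626007338442709), np.float64(0.15160400375851282)]
stud top [0.53896216 0.20470884 0.139     ] drift top [0.44465796 0.1902159  0.173     ]
rack scene [[0.5668 0.2389]
 [0.5711 0.1737]
 [0.421  0.1596]
 [0.4158 0.2242]] [0.49369561 0.19907981]
0.09502420757710622
sc stud top [0.5365072  0.20339856 0.139     ] drift top [0.44633789 0.19577618 0.173     ]
holes [[ 0.6664453  -0.15082613]
 [ 0.63042016 -0.07106067]
 [ 0.54838817 -0.1073891 ]
 [ 0.58536912 -0.18714998]] [ 0.60765569 -0.12910647] [np.float64(0.06267345654321424), np.float64(0.06235010928553989), np.float64(0.06312117470001863), np.float64(0.06217507420918432)] [np.float64(-0.3538936475014538), np.float64(1.1970483297981558), np.float64(2.7903569111884297), np.float64(-1.9374019111900103)]
circ c [ 0.60667512 -0.12806768  0.122     ]
sc holes [[ 0.66709238 -0.15184603]
 [ 0.63008438 -0.07138362]
 [ 0.54995173 -0.10941049]
 [ 0.58668435 -0.18943485]] [ 0.60845321 -0.13051875] [np.float64(0.06239715591662266), np.float64(0.06296721594280733), np.float64(0.062193097807990934), np.float64(0.0628091560843153)] [np.float64(-0.34883044512236144), np.float64(1.22012258093144), np.float64(2.795315062546806), np.float64(-1.924726818238938)]
base [array([ 0.5800179 , -0.02931661,  0.01      ]), array([ 0.50663327, -0.15374225,  0.01      ])] -2.103672426618076
base [array([ 0.57516976, -0.02641737,  0.01      ]), array([ 0.50470292, -0.15495759,  0.01      ])] -2.0722630711273915
```

The drift is in the near hole and the stud in the far one. The two cameras agree on the stand centre (≈(0.608,-0.130)) and on the upper hole angle (≈-0.352 mod 90°), and the hole radius comes out at 62.5 mm. Next I'll move over the stand for a closer look.

```bash
python3 -m jog '[[[0.02,0.025,0.035,0,0,0.0,1],[0.0355,0.0425,0.035,0,0,0.06,1],[0.0355,0.0425,0,0,0,0.07,1],[0.0355,0.0425,0,0,0,0.07,1],[0.0355,0.0425,0,0,0,0.07,1],[0.0355,0.0425,0,0,0,0.07,1],[0.0355,0.0425,0,0,0,0.07,1],[0.0355,0.0425,0,0,0,0.07,1],[0.0355,0.0425,0,0,0,0.07,1],[0.0355,0.0425,0,0,0,0.07,1],[0.0355,0.0425,0,0,0,0.07,1],[0.0355,0.0425,0,0,0,0.07,1],[0.0355,0.0425,-0.02,0,0,0.07,1],[0.0355,0.0425,-0.02,0,0,0.07,1],[0.0135,0.0285,-0.02,0,0,0.012,1],[0,0,0,0,0,0,1]]]'
cat > look.py <<'E'
from h import *
import sys
for i in range(1):
    s=monitor.get_state();f=grab_frame("wrist")
n=sys.argv[1]
cv2.imwrite("pics/"+n+".png",f["pixels"][:,:,::-1]);T=wristT(s,f)
np.savez(n+".npz",K=f["K"],T=T)
print(s["t"],s["eef_pos"].round(4),s["ee_rot"].round(4),s["force"].round(1),s["q"].round(2))
E
python3 look.py w1
```

```text
t: 2.35
eef_pos: [0.6489, -0.0507, 0.2572]
ee_rot: [-3.14, -0.004, 2.718]
force: [-0.0, -0.4, 0.7]
width: 0.0878
2.35 [ 0.6489 -0.0507  0.2572] [-3.1396 -0.0037  2.718 ] [-0.  -0.4  0.7] [ 0.22  0.32 -0.03 -0.   -1.22 -0.64]
```

View pics/w1.png

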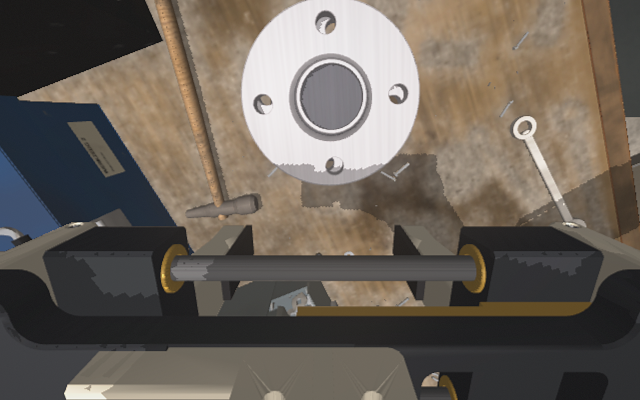

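Run:
```python
import cv2,numpy as np
i=cv2.imread("pics/w1.png");o=[]
for u,v in[(326,22),(398,93),(334,164),(264,104)]:
    o.append(cv2.resize(i[v-18:v+18,u-18:u+18],None,fx=8,fy=8,interpolation=cv2.INTER_CUBIC))
cv2.imwrite("pics/w1h.png",np.vstack([np.hstack(o[:2]),np.hstack(o[2:])]))
```

```text
(no output)
```

View pics/w1h.png

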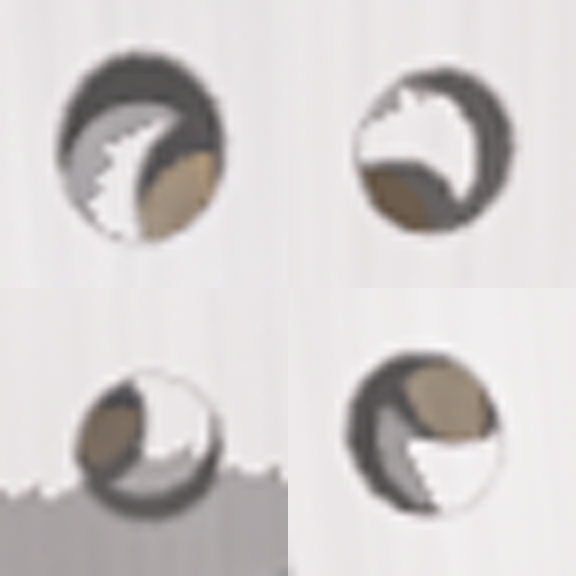

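```bash
cat > fit1.py <<'E'
from h import *
from scipy.optimize import least_squares
d=np.load("w1.npz");f={"K":d["K"]};T=d["T"]
U=lambda x,y,o:np.array([o[0]+(x+.5)/8-.5,o[1]+(y+.5)/8-.5])
O=[(308,4),(380,75),(316,146),(246,86)]
up=[U(141,146,O[0]),U(146,151,O[1]),U(148,157,O[2]),U(136,146,O[3])]
lo=[[(178,118),(155,150),(140,190)],[(74,160),(112,160),(147,175),(172,195)],[(130,97),(143,122),(138,157)],[(97,120),(122,147),(152,155),(205,150)]]
upW=[ray(f,*p,.122,T)[:2] for p in up]
c0=np.mean(upW,0);print(c0,[np.linalg.norm(p-c0) for p in upW],[np.arctan2(*(p-c0)[::-1]) for p in upW])
ang=[np.arctan2(*(p-c0)[::-1]) for p in upW]
k=[round((a+.352)/(np.pi/2)) for a in ang];print(k)
def res(x):
    r=[]
    for p,kk in zip(upW,k):
        a=x[2]+kk*np.pi/2;r+=list(1000*(x[:2]+.0625*np.array([np.cos(a),np.sin(a)])-p))
    for L,o,kk in zip(lo,O,k):
        a=x[3]+kk*np.pi/2;h=x[:2]+.0625*np.array([np.cos(a),np.sin(a)])
        for q in L:
            r.append(1000*(np.linalg.norm(ray(f,*U(*q,o),.104,T)[:2]-h)-.00875))
    return r
s=least_squares(res,[*c0,-.35,-.5]);print(s.x,s.x[2]-s.x[3],np.round(s.fun,2))
E
python3 fit1.py
```

```text
[ 0.60510036 -0.12837218] [np.float64(0.06271385080925512), np.float64(0.06266468321283487), np.float64(0.06247932897337486), np.float64(0.06268054197875557)] [np.float64(-1.9227895983199517), np.float64(2.788173576209855), np.float64(1.2190552080857227), np.float64(-0.3496771411056314)]
[-1, 2, 1, 0]
[ 0.60526285 -0.12817204 -0.35170756 -0.48313426] 0.13142670199465972 [ 0.25  0.39  0.28  0.04  0.17  0.22 -0.05  0.14  0.35 -0.65 -0.66  0.63
 -0.19 -0.2   0.82 -0.43 -0.19 -0.44  0.69  0.61 -0.    0.56]
```

The fit gives an upper angle of -0.352 and a lower angle of -0.483, so the flange is about 0.131 rad out (within the stated range). The hole that will take the drift can be checked again visually later. Now I'll look at the rack.

```bash
python3 -m jog '[[[-0.01,0.02,0.015,0,0,-0.11,1],[-0.012,0.034,0.01,0,0,-0.13,1],[-0.013,0.034,0.008,0,0,-0.13,1],[-0.013,0.034,0,0,0,-0.13,1],[-0.013,0.034,0,0,0,-0.13,1],[-0.013,0.034,0,0,0,-0.13,1],[-0.013,0.034,0,0,0,-0.13,1],[-0.012,0.034,0,0,0,-0.13,1],[0,0,0,0,0,-0.032,1],[0,0,0,0,0,0,1]]]'
python3 look.py w2
```

```text
t: 3.65
eef_pos: [0.5502, 0.2045, 0.2939]
ee_rot: [3.14, -0.0, 1.664]
force: [-0.3, -0.3, -0.1]
width: 0.0876
3.65 [0.5502 0.2045 0.2939] [ 3.1404e+00 -4.0000e-04  1.6641e+00] [-0.3 -0.3 -0.1] [ 0.69  0.19 -0.12  0.   -1.26 -2.17]
```

View pics/w2.png

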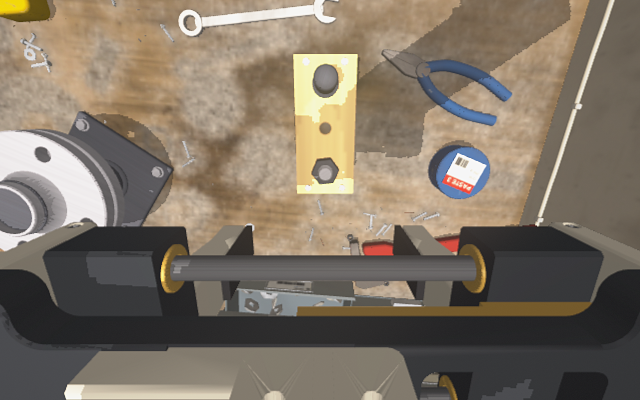

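Run:
```python
import cv2,numpy as np
i=cv2.imread("pics/w2.png")
cv2.imwrite("pics/w2c.png",cv2.resize(i[45:205,285:365],None,fx=3.75,fy=3.75,interpolation=cv2.INTER_CUBIC))
cv2.imwrite("pics/w2n.png",cv2.resize(i[150:195,300:350],None,fx=12,fy=12,interpolation=cv2.INTER_CUBIC))
```

```text
(no output)
```

View pics/w2c.png

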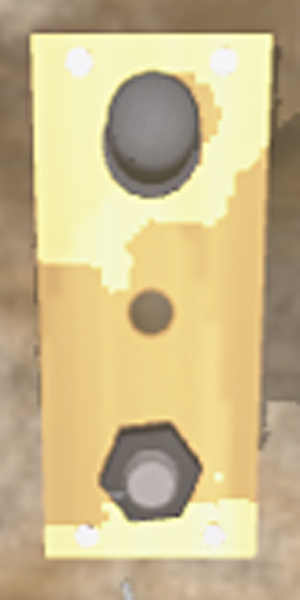

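View pics/w2n.png

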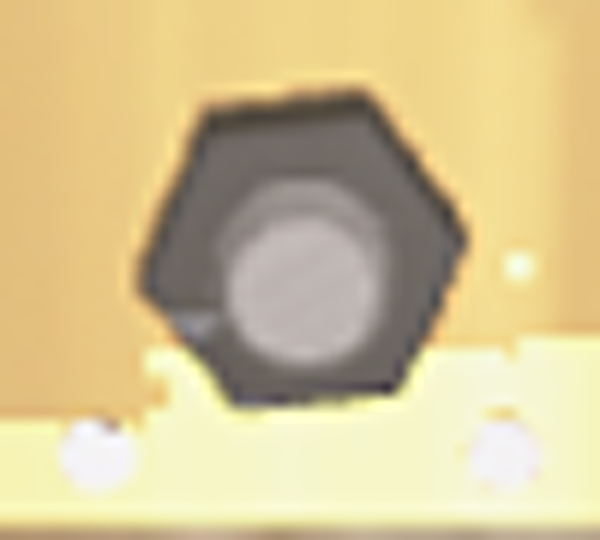

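Run:
```python
from h import *
d=np.load("w2.npz");f={"K":d["K"]};T=d["T"]
c=lambda x,y:(285+(x+.5)/3.75-.5,45+(y+.5)/3.75-.5)
n=lambda x,y:(300+(x+.5)/12-.5,150+(y+.5)/12-.5)
print("drift top",ray(f,*c(154.5,117),.173,T),"collar",ray(f,*c(151.5,150),.12,T))
print("hole",ray(f,*c(151,312),.112,T))
C=[ray(f,*c(*p),.112,T) for p in[(31,34),(272,34),(257,557),(45,557)]];print("rack",np.mean(C,0)); dd=C[2]+C[3]-C[0]-C[1];print(np.arctan2(dd[1],dd[0]),np.linalg.norm(dd)/2)
print("rod top",ray(f,*n(303,291),.139,T),"nut",ray(f,*n(302,255),.124,T))
H=[ray(f,*n(*p),.128,T) for p in[(365,95),(205,115),(235,405),(400,390)]]
for a,b in((0,1),(3,2)): print(np.arctan2(*(H[a]-H[b])[:2][::-1]))
```

```text
drift top [0.44345113 0.19767663 0.173     ] collar [0.44557926 0.19766287 0.12      ]
hole [0.48962833 0.20177519 0.112     ]
rack [0.4900307  0.20188715 0.112     ]
0.09379311502044978 0.15081548765218608
rod top [0.5359185  0.20582867 0.139     ] nut [0.53571111 0.20583603 0.124     ]
1.7880805046016932
1.7564665218864333
```

The wrist camera puts the drift at (0.4447,0.1977) and the rack seen from the fixed cameras gives (0.4467,0.1958). I'll take the mean, and the closing jaws will centre it in y. The nut's flats face 0.20 + k·60°.

```bash
python3 -m jog '[[[-0.02,0,0,0,0,0,1],[-0.03,-0.002,0,0,0,0,1],[-0.03,-0.003,0,0,0,0,1],[-0.0245,-0.003,0,0,0,0,1],[0,0,-0.02,0,0,0,1],[0,0,-0.04,0,0,0,1],[0,0,-0.04,0,0,0,1],[0,0,-0.025,0,0,0,1],[0,0,-0.012,0,0,0,1],[0,0,-0.004,0,0,0,1],[0,0,0,0,0,0,1]]]'
```

```text
t: 5.08
eef_pos: [0.4461, 0.1973, 0.1526]
ee_rot: [3.141, -0.001, 1.664]
force: [0.2, 0.0, -0.3]
width: 0.0876
```

Run:
```python
from h import *
f=grab_frame("top");g=grab_frame("scene")
a=cv2.resize(f["pixels"][160:250,230:320,::-1],(400,400),interpolation=cv2.INTER_CUBIC)
b=cv2.resize(g["pixels"][185:285,220:320,::-1],(400,400),interpolation=cv2.INTER_CUBIC)
cv2.imwrite("pics/g1.png",np.hstack([a,b]))
s=monitor.get_state();print(s["eef_pos"],s["force"])
```

```text
[0.44607358 0.19757095 0.1528987 ] [ 0.12549053 -0.04195714 -0.18403293]
```

View pics/g1.png

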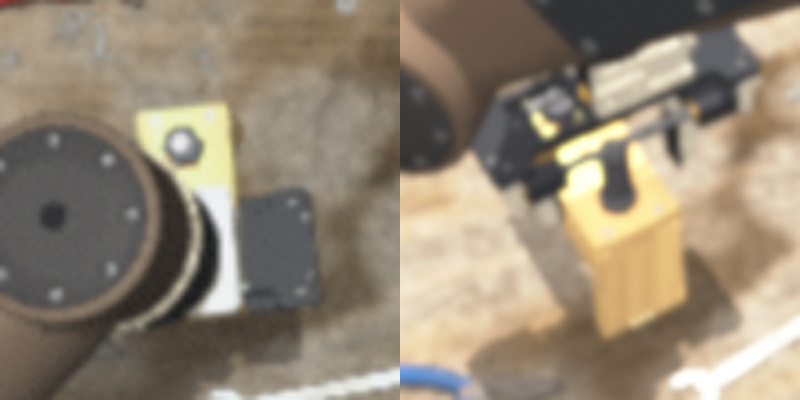

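The drift stands between the open fingers. I'll close gently, then tighten.

```bash
python3 -m jog '[[[0,0,0,0,0,0,0.5],[0,0,0,0,0,0,0.3],[0,0,0,0,0,0,0],[0,0,0,0,0,0,0],[0,0,0,0,0,0,0],[0,0,0,0,0,0,0]]]' 8; python3 -m jog '[[[0,0,0,0,0,0,0],[0,0,0,0,0,0,0]]]' 55
```

```text
t: 5.92
eef_pos: [0.4456, 0.1973, 0.1519]
ee_rot: [-3.142, 0.0, 1.664]
force: [-0.1, 0.7, -0.1]
width: 0.0332
t: 6.18
eef_pos: [0.4456, 0.1973, 0.1519]
ee_rot: [-3.142, 0.0, 1.664]
force: [0.2, -0.4, 0.2]
width: 0.0209
```

```bash
python3 -m jog '[[[0,0,0.01,0,0,0,0],[0,0,0.03,0,0,0,0],[0,0,0.04,0,0,0,0],[0,0,0.04,0,0,0,0],[0,0,0.03,0,0,0,0],[0.005,-0.015,0,0,0,-0.03,0],[0.014,-0.04,0,0,0,-0.075,0],[0.014,-0.04,0,0,0,-0.08,0],[0.014,-0.04,0,0,0,-0.08,0],[0.014,-0.04,0,0,0,-0.08,0],[0.014,-0.04,0,0,0,-0.08,0],[0.014,-0.04,0,0,0,-0.08,0],[0.010,-0.031,0,0,0,-0.05,0],[0.0048,-0.015,-0.015,0,0,-0.02,0],[0,0,-0.015,0,0,0,0],[0,0,0,0,0,0,0],[0,0,0,0,0,0,0]]]'; python3 look.py w3
```

```text
t: 8.3
eef_pos: [0.5493, -0.103, 0.2721]
ee_rot: [3.142, 0.0, 1.09]
force: [0.1, -0.2, -1.5]
width: 0.0211
8.3 [ 0.5493 -0.103   0.2721] [3.1415e+00 1.0000e-04 1.0900e+00] [ 0.1 -0.2 -1.5] [ 0.16  0.15 -0.22  0.   -1.2  -2.22]
```

View pics/w3.png

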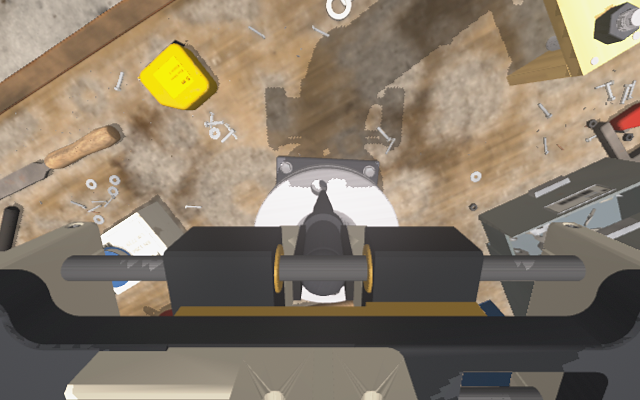

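Run:
```python
from h import *
i=cv2.imread("pics/w3.png")
a=cv2.resize(i[165:225,290:350],(400,400),interpolation=cv2.INTER_CUBIC)
g=grab_frame("scene")
b=cv2.resize(g["pixels"][125:205,310:390,::-1],(400,400),interpolation=cv2.INTER_CUBIC)
cv2.imwrite("pics/n1.png",np.hstack([a,b]))
```

```text
(no output)
```

View pics/n1.png

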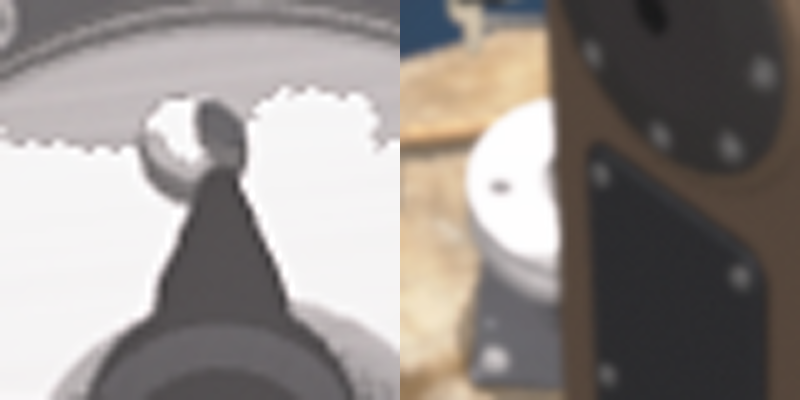

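Run:
```python
from h import *
d=np.load("w3.npz");f={"K":d["K"]};T=d["T"]
k=400/60
c=lambda x,y:(290+(x+.5)/k-.5,165+(y+.5)/k-.5)
nose=ray(f,*c(220,182),.141,T)[:2];print("nose",nose)
Hu=ray(f,*c(192.5,149),.122,T)[:2];print("upper",Hu)
a=2.79;C=Hu-.0625*np.array([np.cos(a),np.sin(a)]);print("centre",C)
for al in(2.659,2.65,2.67):
  Hl=C+.0625*np.array([np.cos(al),np.sin(al)]);print("lower",Hl,"lens",(Hl+Hu)/2,"move",(Hl+Hu)/2-nose)
  pts=[proj(f,np.r_[Hl+.00875*np.array([np.cos(t),np.sin(t)]),.104],T) for t in np.arange(0,6.28,.4)]
  print((( np.array(pts)-[290,165])*k).round(0).tolist())
pts=[proj(f,np.r_[nose+.003*np.array([np.cos(t),np.sin(t)]),.141],T) for t in np.arange(0,6.28,.8)]
print((( np.array(pts)-[290,165])*k).round(0).tolist())
```

```text
nose [ 0.5481819  -0.10275845]
upper [ 0.54604782 -0.10661377]
centre [ 0.60472441 -0.12813837]
lower [ 0.54936224 -0.09913354] lens [ 0.54770503 -0.10287366] move [-0.00047686 -0.0001152 ]
[[263.0, 160.0], [279.0, 148.0], [289.0, 130.0], [291.0, 110.0], [285.0, 91.0], [272.0, 76.0], [253.0, 67.0], [232.0, 66.0], [213.0, 73.0], [198.0, 86.0], [189.0, 104.0], [189.0, 124.0], [196.0, 143.0], [210.0, 157.0], [229.0, 165.0], [250.0, 165.0]]
lower [ 0.54962552 -0.09863646] lens [ 0.54783667 -0.10262512] move [-0.00034522  0.00013333]
[[267.0, 160.0], [283.0, 148.0], [292.0, 130.0], [294.0, 110.0], [288.0, 91.0], [275.0, 76.0], [256.0, 67.0], [236.0, 66.0], [216.0, 73.0], [201.0, 86.0], [192.0, 104.0], [192.0, 124.0], [199.0, 143.0], [214.0, 157.0], [232.0, 165.0], [253.0, 165.0]]
lower [ 0.54904654 -0.09974426] lens [ 0.54754718 -0.10317902] move [-0.00063471 -0.00042057]
[[259.0, 160.0], [275.0, 148.0], [285.0, 130.0], [287.0, 110.0], [281.0, 91.0], [268.0, 76.0], [249.0, 67.0], [228.0, 66.0], [209.0, 73.0], [194.0, 86.0], [185.0, 104.0], [185.0, 124.0], [192.0, 143.0], [206.0, 157.0], [225.0, 165.0], [245.0, 165.0]]
[[226.0, 196.0], [236.0, 185.0], [235.0, 170.0], [222.0, 160.0], [207.0, 163.0], [198.0, 175.0], [200.0, 190.0], [213.0, 198.0]]
```

The nose already sits within 0.5 mm of the middle of the overlap in the wrist view, so I'll lower it carefully.

```bash
python3 -m jog '[[[-0.0004,0,-0.01,0,0,0,0],[0,0,-0.008,0,0,0,0],[0,0,0,0,0,0,0],[0,0,0,0,0,0,0]]]'; python3 look.py w4;python3 -m jog '[[[0,0,-0.003,0,0,0,0],[0,0,-0.003,0,0,0,0],[0,0,0,0,0,0,0]]]'
python3 - <<'E'
import cv2,numpy as np
i=cv2.imread("pics/w4.png")
cv2.imwrite("pics/n2.png",cv2.resize(i[165:225,290:350],(480,480),interpolation=cv2.INTER_CUBIC))
E
```

```text
t: 8.9
eef_pos: [0.5491, -0.1038, 0.254]
ee_rot: [3.142, 0.0, 1.089]
force: [-0.5, -0.1, -2.0]
width: 0.0209
8.9 [ 0.5491 -0.1038  0.254 ] [3.1415e+00 2.0000e-04 1.0887e+00] [-0.5 -0.1 -2. ] [ 0.16  0.17 -0.24  0.   -1.16 -2.22]
t: 9.32
eef_pos: [0.5488, -0.1038, 0.2476]
ee_rot: [-3.141, 0.0, 1.089]
force: [0.0, 0.6, -2.2]
width: 0.0214
```

View pics/n2.png

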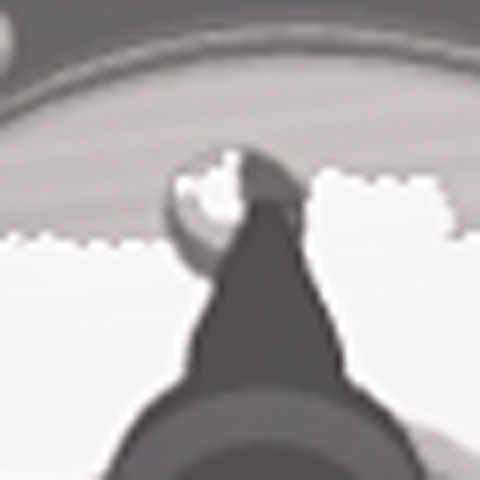

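```bash
python3 -m jog '[[[0,0,-0.003,0,0,0,0],[0,0,-0.003,0,0,0,0],[0,0,0,0,0,0,0]]]';python3 -m jog '[[[0,0,-0.002,0,0,0,0],[0,0,-0.002,0,0,0,0],[0,0,0,0,0,0,0]]]';python3 -m jog '[[[0,0,-0.002,0,0,0,0],[0,0,-0.002,0,0,0,0],[0,0,0,0,0,0,0]]]'
```

```text
t: 9.7
eef_pos: [0.5488, -0.1037, 0.2416]
ee_rot: [-3.141, 0.0, 1.089]
force: [-0.2, -0.3, -2.7]
width: 0.0212
t: 10.07
eef_pos: [0.5489, -0.1037, 0.2378]
ee_rot: [-3.141, 0.0, 1.089]
force: [0.2, -0.8, -2.5]
width: 0.0211
t: 10.45
eef_pos: [0.5489, -0.1037, 0.2337]
ee_rot: [-3.141, 0.0, 1.089]
force: [-0.1, -0.3, -2.3]
width: 0.0213
```

```bash
python3 -m jog '[[[0,0,-0.002,0,0,0,0],[0,0,0,0,0,0,0]]]';python3 -m jog '[[[0,0,-0.002,0,0,0,0],[0,0,0,0,0,0,0]]]';python3 -m jog '[[[0,0,-0.003,0,0,0,0],[0,0,0,0,0,0,0]]]'
```

```text
t: 10.7
eef_pos: [0.5489, -0.1037, 0.2318]
ee_rot: [-3.141, 0.0, 1.089]
force: [0.6, -0.5, -2.0]
width: 0.0209
t: 10.95
eef_pos: [0.5489, -0.1037, 0.2297]
ee_rot: [-3.141, 0.0, 1.089]
force: [-0.3, -0.2, -1.9]
width: 0.0211
t: 11.2
eef_pos: [0.5488, -0.1038, 0.2266]
ee_rot: [-3.141, 0.0, 1.089]
force: [-0.2, -0.2, -2.3]
width: 0.0211
```

```bash
python3 -m jog '[[[0.0005,0.0009,0,0,0,0,0],[0,0,0,0,0,0,0]]]';python3 -m jog '[[[0.0005,0.0009,0,0,0,0,0],[0,0,0,0,0,0,0]]]';python3 -m jog '[[[0.0005,0.0009,0,0,0,0,0],[0,0,0,0,0,0,0]]]'
```

```text
t: 11.45
eef_pos: [0.549, -0.1032, 0.2268]
ee_rot: [-3.141, 0.001, 1.089]
force: [-0.4, -3.4, -3.0]
width: 0.0212
t: 11.7
eef_pos: [0.5493, -0.1026, 0.2267]
ee_rot: [-3.141, 0.002, 1.088]
force: [-0.6, -4.8, -3.1]
width: 0.0211
t: 11.95
eef_pos: [0.5498, -0.1017, 0.2267]
ee_rot: [-3.141, 0.002, 1.088]
force: [-2.5, -5.4, -2.6]
width: 0.0208
```

The flange is turning with the drift at about 6 N, as expected.

```bash
python3 -m jog '[[[0.0005,0.0009,0,0,0,0,0],[0,0,0,0,0,0,0]]]';python3 -m jog '[[[0.0005,0.0009,0,0,0,0,0],[0,0,0,0,0,0,0]]]';python3 -m jog '[[[0.0,0.0,-0.003,0,0,0,0],[0,0,0,0,0,0,0]]]';python3 -m jog '[[[0.0,0.0,-0.003,0,0,0,0],[0,0,0,0,0,0,0]]]'; python3 look.py w5
python3 - <<'E'
import cv2,numpy as np
i=cv2.imread("pics/w5.png")
cv2.imwrite("pics/n3.png",cv2.resize(i[145:305,240:400],(560,560),interpolation=cv2.INTER_CUBIC))
E
```

```text
t: 12.2
eef_pos: [0.5503, -0.1008, 0.2267]
ee_rot: [-3.141, 0.002, 1.088]
force: [-2.2, -4.3, -2.4]
width: 0.0212
t: 12.45
eef_pos: [0.5508, -0.1, 0.2267]
ee_rot: [-3.141, 0.002, 1.088]
force: [-1.4, -5.3, -2.7]
width: 0.0218
t: 12.7
eef_pos: [0.5511, -0.1001, 0.2241]
ee_rot: [-3.142, 0.002, 1.089]
force: [-1.6, -5.0, -2.7]
width: 0.0217
t: 12.95
eef_pos: [0.5512, -0.1001, 0.2212]
ee_rot: [3.141, 0.001, 1.089]
force: [0.0, -5.3, -1.6]
width: 0.0212
12.95 [ 0.5512 -0.1001  0.2212] [3.1414e+00 1.5000e-03 1.0886e+00] [ 0.  -5.3 -1.6] [ 0.17  0.19 -0.29  0.   -1.09 -2.22]
```

View pics/n3.png

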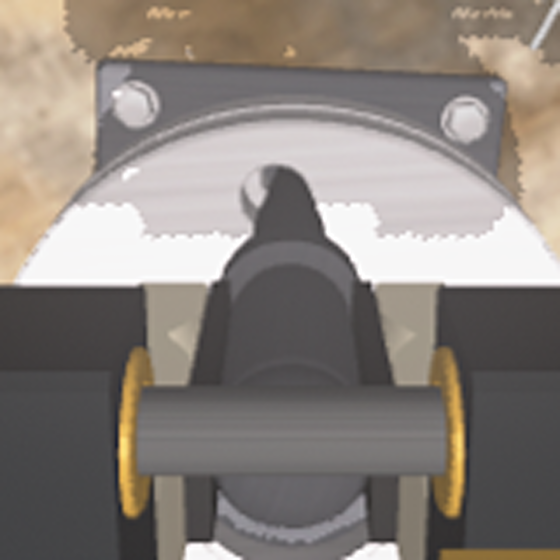

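```bash
for i in 1 2; do python3 -m jog '[[[0,0,-0.003,0,0,0,0],[0,0,0,0,0,0,0]]]' | grep -E "pos|force"; done; python3 -m jog '[[[0,0,-0.004,0,0,0,0],[0,0,0,0,0,0,0]]]'| grep -E "pos|force"
```

```text
eef_pos: [0.5512, -0.1001, 0.2182]
force: [-1.6, -6.3, -2.1]
eef_pos: [0.5512, -0.1001, 0.2152]
force: [-1.7, -5.3, -1.6]
eef_pos: [0.5511, -0.1, 0.211]
force: [-1.9, -6.0, -2.2]
```

```bash
python3 -m jog '[[[0,0,-0.004,0,0,0,0],[0,0,0,0,0,0,0]]]'| grep -E "pos|force";python3 -m jog '[[[0,0,-0.004,0,0,0,0],[0,0,0,0,0,0,0]]]'| grep -E "pos|force"
```

```text
eef_pos: [0.5511, -0.1, 0.207]
force: [-2.2, -5.9, -3.2]
eef_pos: [0.551, -0.0999, 0.203]
force: [-1.1, -5.9, -2.5]
```

```bash
python3 -m jog '[[[0,0,-0.004,0,0,0,0],[0,0,0,0,0,0,0]]]'| grep -E "pos|force";python3 -m jog '[[[0,0,-0.004,0,0,0,0],[0,0,0,0,0,0,0]]]'| grep -E "pos|force"
```

```text
eef_pos: [0.551, -0.0999, 0.1989]
force: [-2.0, -5.6, -2.8]
eef_pos: [0.5509, -0.0999, 0.1947]
force: [-0.3, -5.8, -3.8]
```

```bash
python3 -m jog '[[[0,0,-0.003,0,0,0,0],[0,0,0,0,0,0,0]]]'| grep -E "pos|force";python3 -m jog '[[[0,0,-0.003,0,0,0,0],[0,0,0,0,0,0,0]]]'| grep -E "pos|force"
```

```text
eef_pos: [0.551, -0.0999, 0.1919]
force: [-1.2, -5.6, -2.9]
eef_pos: [0.5511, -0.0999, 0.1889]
force: [-1.3, -4.8, -2.4]
```

```bash
python3 -m jog '[[[0,0,-0.002,0,0,0,0],[0,0,0,0,0,0,0]]]'| grep -E "pos|force";python3 -m jog '[[[0,0,-0.002,0,0,0,0],[0,0,0,0,0,0,0]]]'| grep -E "pos|force"
```

```text
eef_pos: [0.5511, -0.0999, 0.1871]
force: [-2.6, -4.7, -1.6]
eef_pos: [0.5511, -0.0999, 0.1851]
force: [-2.3, -5.1, -0.9]
```

```bash
python3 -m jog '[[[0,0,-0.002,0,0,0,0],[0,0,0,0,0,0,0]]]'| grep -E "pos|force";python3 -m jog '[[[0,0,-0.002,0,0,0,0],[0,0,0,0,0,0,0]]]'| grep -E "pos|force"
```

```text
eef_pos: [0.5511, -0.0999, 0.1831]
force: [-2.3, -5.1, -1.8]
eef_pos: [0.5512, -0.0998, 0.1811]
force: [-1.2, -4.7, -1.9]
```

```bash
python3 -m jog '[[[0,0,-0.002,0,0,0,0],[0,0,0,0,0,0,0]]]'| grep -E "pos|force";python3 -m jog '[[[0,0,-0.002,0,0,0,0],[0,0,0,0,0,0,0]]]'| grep -E "pos|force"
```

```text
eef_pos: [0.5512, -0.0998, 0.1792]
force: [-1.4, -4.3, -2.5]
eef_pos: [0.5512, -0.0998, 0.1772]
force: [-2.2, -5.1, -0.9]
```

```bash
python3 -m jog '[[[0,0,-0.003,0,0,0,0],[0,0,0,0,0,0,0]]]'| grep -E "pos|force";python3 -m jog '[[[0,0,-0.003,0,0,0,0],[0,0,0,0,0,0,0]]]'| grep -E "pos|force"
```

```text
eef_pos: [0.5512, -0.0997, 0.174]
force: [-1.3, -4.7, -1.9]
eef_pos: [0.5512, -0.0997, 0.171]
force: [-1.2, -4.5, -1.4]
```

```bash
python3 -m jog '[[[0,0,-0.003,0,0,0,0],[0,0,0,0,0,0,0]]]'| grep -E "pos|force";python3 -m jog '[[[0,0,-0.003,0,0,0,0],[0,0,0,0,0,0,0]]]'| grep -E "pos|force"
```

```text
eef_pos: [0.5512, -0.0997, 0.1679]
force: [-1.1, -4.7, -2.2]
eef_pos: [0.5512, -0.0997, 0.1649]
force: [-1.0, -4.7, -2.2]
```

```bash
python3 -m jog '[[[0,0,-0.001,0,0,0,0],[0,0,0,0,0,0,0]]]'| grep -E "pos|force";python3 -m jog '[[[0,0,-0.001,0,0,0,0],[0,0,0,0,0,0,0]]]'| grep -E "pos|force"
```

```text
eef_pos: [0.5512, -0.0997, 0.1642]
force: [-1.2, -4.9, -0.6]
eef_pos: [0.5513, -0.0997, 0.1632]
force: [-2.3, -5.2, -0.7]
```

```bash
python3 -m jog '[[[0,0,-0.0007,0,0,0,0],[0,0,0,0,0,0,0]]]'| grep -E "pos|force";python3 -m jog '[[[0,0,-0.0007,0,0,0,0],[0,0,0,0,0,0,0]]]'| grep -E "pos|force"
```

```text
eef_pos: [0.5512, -0.0997, 0.1625]
force: [-2.7, -4.7, 0.0]
eef_pos: [0.5513, -0.0997, 0.1619]
force: [-1.8, -5.0, 0.2]
```

```bash
python3 -m jog '[[[0,0,-0.0007,0,0,0,0],[0,0,0,0,0,0,0]]]'| grep -E "pos|force"
```

```text
eef_pos: [0.5513, -0.0997, 0.1619]
force: [-4.9, -3.6, 5.7]
```

The drift is seated: it stopped at z = 0.1619 with Fz rising. I'll press it gently clockwise until it meets the lower hole's wall, because that puts both holes exactly in line (equal clearances).

```bash
python3 -m jog '[[[0.0002,0.0004,0.0005,0,0,0,0],[0,0,0,0,0,0,0]]]'| grep -E "pos|force";python3 -m jog '[[[0.0002,0.0004,0,0,0,0,0],[0,0,0,0,0,0,0]]]'| grep -E "pos|force";python3 -m jog '[[[0.0002,0.0004,0,0,0,0,0],[0,0,0,0,0,0,0]]]'| grep -E "pos|force"
```

```text
eef_pos: [0.5515, -0.0994, 0.1619]
force: [-2.7, -5.2, 2.2]
eef_pos: [0.5517, -0.099, 0.1619]
force: [-3.0, -5.1, 1.4]
eef_pos: [0.5518, -0.0988, 0.1619]
force: [-3.0, -5.9, 1.9]
```

```bash
python3 -m jog '[[[0.0002,0.0004,0,0,0,0,0],[0,0,0,0,0,0,0]]]'| grep -E "pos|force";python3 -m jog '[[[0.0002,0.0004,0,0,0,0,0],[0,0,0,0,0,0,0]]]'| grep -E "pos|force"
```

```text
eef_pos: [0.5519, -0.0988, 0.1619]
force: [-2.9, -7.4, 1.6]
eef_pos: [0.5519, -0.0986, 0.1619]
force: [-4.3, -9.7, 2.4]
```

```bash
python3 -m jog '[[[-0.0003,-0.0006,0,0,0,0,0],[0,0,0,0,0,0,0]]]'| grep -E "pos|force";python3 -m jog '[[[-0.0003,-0.0006,0,0,0,0,0],[0,0,0,0,0,0,0]]]'| grep -E "pos|force"; python3 look.py w6
python3 - <<'E'
import cv2,numpy as np
i=cv2.imread("pics/w6.png")
cv2.imwrite("pics/n4.png",cv2.resize(i[165:325,240:400],(560,560),interpolation=cv2.INTER_CUBIC))
E
```

```text
eef_pos: [0.5519, -0.0988, 0.1619]
force: [-3.4, -6.1, 2.2]
eef_pos: [0.5518, -0.0989, 0.1619]
force: [-2.5, -4.6, 3.3]
20.75 [ 0.5518 -0.0989  0.1619] [3.1412e+00 5.0000e-04 1.0886e+00] [-2.5 -4.6  3.3] [ 0.17  0.25 -0.37  0.   -0.96 -2.23]
```

View pics/n4.png

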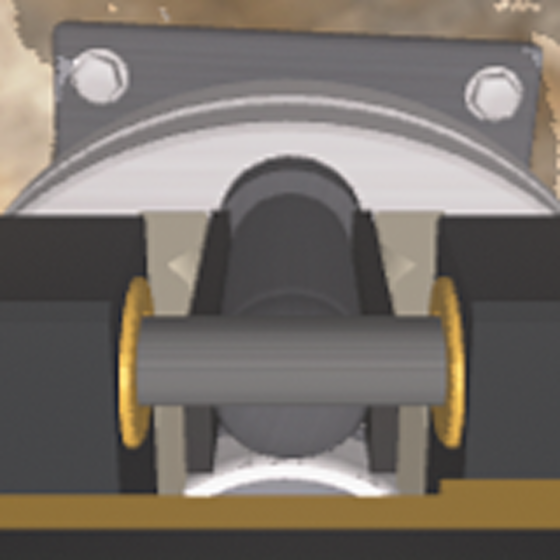

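```bash
python3 -m jog '[[[-0.0003,-0.0006,0,0,0,0,0],[0,0,0,0,0,0,0]]]'| grep -E "pos|force";python3 -m jog '[[[0,0,0,0,0,0,0.3],[0,0,0,0,0,0,0.45],[0,0,0,0,0,0,0.55],[0,0,0,0,0,0,0.6],[0,0,0.002,0,0,0,0.6]]]';python3 look.py w7
```

```text
eef_pos: [0.5518, -0.099, 0.1619]
force: [-3.0, -2.9, 5.3]
t: 21.68
eef_pos: [0.5515, -0.099, 0.1632]
ee_rot: [-3.141, 0.0, 1.089]
force: [0.7, 0.3, 1.0]
width: 0.0521
21.675 [ 0.5515 -0.099   0.1632] [-3.1413e+00  1.0000e-04  1.0886e+00] [0.7 0.3 1. ] [ 0.17  0.25 -0.36 -0.   -0.96 -2.22]
```

View pics/w7.png

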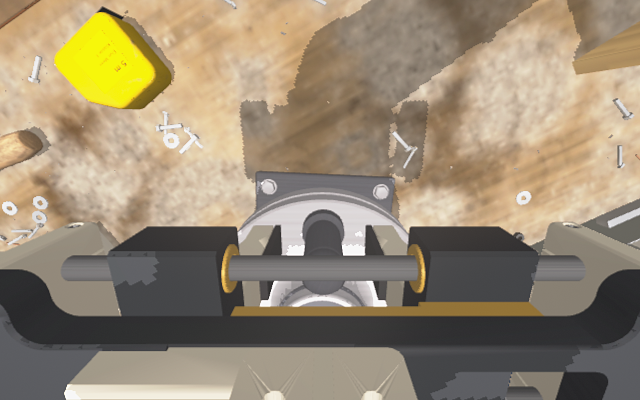

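The drift is standing free with its collar on the flange. I'll raise the gripper and look at the opposite hole.

```bash
python3 -m jog '[[[0,0,0.02,0,0,0,0.7],[0,0,0.04,0,0,0,1],[0,0,0.045,0,0,0,1],[0.015,0.0,0.01,0,0,0.1,1],[0.02,0.001,0,0,0,0.14,1],[0.02,0.001,0,0,0,0.14,1],[0.025,0.002,0,0,0,0.14,1],[0.025,0.002,0,0,0,0.14,1],[0.02,0.002,0,0,0,0.14,1],[0.01,0,-0.01,0,0,0.11,1],[0,0,-0.01,0,0,0,1],[0,0,0,0,0,0,1]]]';python3 look.py w8
```

```text
t: 23.22
eef_pos: [0.6856, -0.0911, 0.2571]
ee_rot: [-3.14, -0.001, 1.996]
force: [-0.6, 0.1, 0.1]
width: 0.0877
23.225 [ 0.6856 -0.0911  0.2571] [-3.1395e+00 -9.0000e-04  1.9960e+00] [-0.6  0.1  0.1] [ 0.15  0.38  0.06 -0.   -1.25 -1.29]
```

View pics/w8.png

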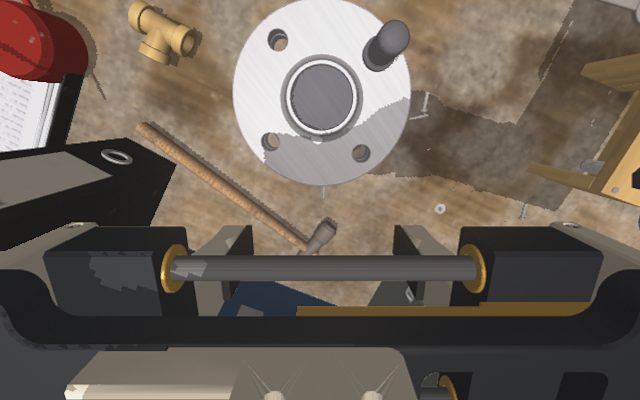

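Run:
```python
import cv2,numpy as np
i=cv2.imread("pics/w8.png");o=[]
for u,v in[(279,40),(272,141),(361,152),(386,44)]:
    o.append(cv2.resize(i[v-18:v+18,u-18:u+18] if u!=386 else i[15:75,356:416],(288,288),interpolation=cv2.INTER_CUBIC))
cv2.imwrite("pics/w8h.png",np.vstack([np.hstack(o[:2]),np.hstack(o[2:])]))
```

```text
(no output)
```

View pics/w8h.png

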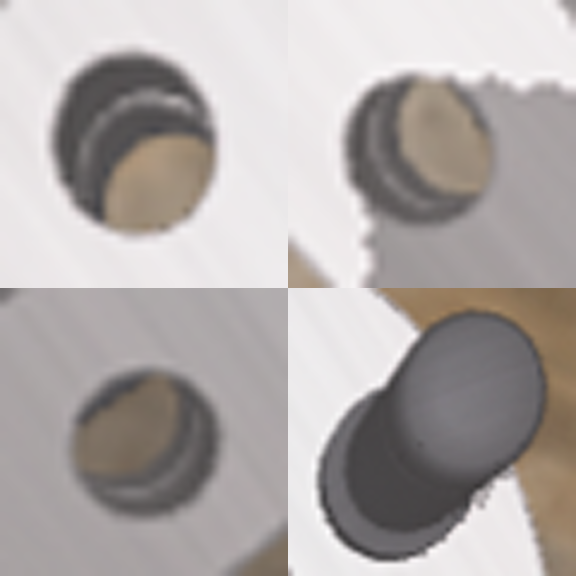

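Run:
```python
from h import *
d=np.load("w8.npz");f={"K":d["K"]};T=d["T"]
U=lambda x,y,o:(o[0]+(x+.5)/8-.5,o[1]+(y+.5)/8-.5)
H=[ray(f,*U(*p,o),.122,T)[:2] for p,o in[((135,142),(261,22)),((132,149),(254,123)),((145,155),(343,134))]]
c=(H[0]+H[2])/2;print(H,"c",c,[np.linalg.norm(h-c) for h in H])
for h in H: 
    a=np.arctan2(*(h-c)[::-1]);print(a,(a+.48)%(np.pi/2)-.48)
a=np.arctan2(*(H[2]-H[0])[::-1]);print("axis BD",a-np.pi/2)
print("A pred",c-(H[1]-c),"coll",ray(f,356+98/4.8,15+208/4.8,.130,T))
```

```text
[array([ 0.57540447, -0.18354541]), array([ 0.66009951, -0.15744884]), array([ 0.63428398, -0.07285355])] c [ 0.60484423 -0.12819948] [np.float64(0.06268868193507811), np.float64(0.06251937029940977), np.float64(0.06268868193507812)]
-2.059654749474743 1.0819379041150503
-0.486850627401432 1.0839456993934646
1.0819379041150508 1.0819379041150508
axis BD -0.4888584226798458
A pred [ 0.54958894 -0.09895012] coll [ 0.55507246 -0.09835586  0.13      ]
```

The holes line up: upper angle now -0.488, lower about -0.485. All three wrist views put the centre at (0.605,-0.128) at different yaws, so the wrist camera can be trusted. The far hole C is at (0.660,-0.1574). Next I'll fetch the stud at (0.5358,0.2058), jaws at yaw 1.247.

```bash
python3 -m jog '[[[-0.01,0.015,0.01,0,0,-0.04,1],[-0.017,0.034,0.01,0,0,-0.09,1],[-0.018,0.036,0,0,0,-0.1,1],[-0.018,0.036,0,0,0,-0.1,1],[-0.018,0.036,0,0,0,-0.1,1],[-0.018,0.036,0,0,0,-0.1,1],[-0.018,0.036,0,0,0,-0.1,1],[-0.017,0.034,0,0,0,-0.08,1],[-0.011,0.025,-0.02,0,0,-0.039,1],[-0.004,0.009,-0.03,0,0,0,1],[0,0,-0.03,0,0,0,1],[0,0,0,0,0,0,1],[0,0,0,0,0,0,1]]]'
```

```text
t: 24.9
eef_pos: [0.5382, 0.2061, 0.2]
ee_rot: [3.14, -0.001, 1.249]
force: [0.4, -0.3, 0.3]
width: 0.0875
```

```bash
python3 -m jog '[[[-0.0024,-0.0003,-0.02,0,0,0,1],[0,0,-0.02,0,0,0,1],[0,0,-0.012,0,0,0,1],[0,0,-0.005,0,0,0,1],[0,0,-0.0025,0,0,0,1],[0,0,0,0,0,0,1]]]';python3 look.py w9
```

```text
t: 25.65
eef_pos: [0.5354, 0.2058, 0.1393]
ee_rot: [3.141, -0.0, 1.25]
force: [-0.2, -0.0, 0.0]
width: 0.0878
25.65 [0.5354 0.2058 0.1393] [ 3.1412e+00 -5.0000e-04  1.2496e+00] [-0.2 -0.   0. ] [ 0.71  0.29 -0.36  0.   -0.91 -2.6 ]
```

View pics/w9.png

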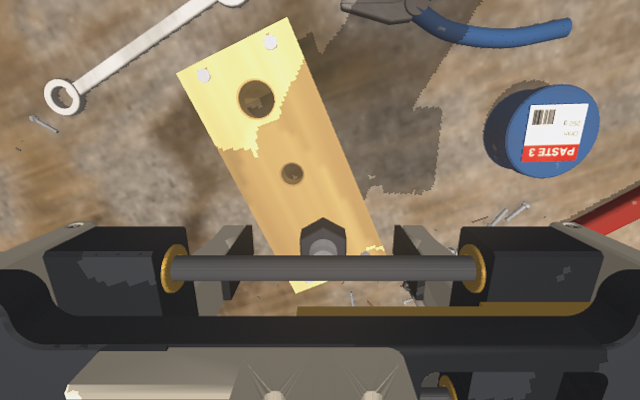

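The nut is centred between the jaws, flats facing the pads.

```bash
python3 -m jog '[[[0,0,0.0008,0,0,0,0.6],[0,0,0,0,0,0,0.4],[0,0,0,0,0,0,0.2],[0,0,0,0,0,0,0],[0,0,0,0,0,0,0],[0,0,0,0,0,0,0]]]' 8; python3 -m jog '[[[0,0,0,0,0,0,0],[0,0,0,0,0,0,0]]]' 50
```

```text
t: 26.45
eef_pos: [0.5352, 0.2057, 0.1396]
ee_rot: [-3.142, 0.0, 1.25]
force: [0.2, 0.8, 0.5]
width: 0.0335
t: 26.7
eef_pos: [0.5352, 0.2057, 0.1396]
ee_rot: [-3.142, 0.0, 1.25]
force: [0.3, 0.2, -0.4]
width: 0.0263
```

```bash
python3 -m jog '[[[0,0,0.01,0,0,0,0],[0,0,0.03,0,0,0,0],[0,0,0.04,0,0,0,0],[0,0,0.04,0,0,0,0],[0.004,-0.01,0.02,0,0,0,0],[0.01,-0.028,0,0,0,0,0],[0.014,-0.04,0,0,0,0,0],[0.014,-0.041,0,0,0,0,0],[0.014,-0.041,0,0,0,0,0],[0.014,-0.041,0,0,0,0,0],[0.014,-0.041,0,0,0,0,0],[0.014,-0.041,0,0,0,0,0],[0.014,-0.041,0,0,0,0,0],[0.009,-0.028,0,0,0,0,0],[0.0035,-0.010,-0.02,0,0,0,0],[0,0,-0.02,0,0,0,0],[0,0,0,0,0,0,0],[0,0,0,0,0,0,0]]]';python3 look.py w10;python3 - <<'E'
import cv2,numpy as np
i=cv2.imread("pics/w10.png")
cv2.imwrite("pics/n5.png",cv2.resize(i[150:230,280:360],(640,640)[:2],interpolation=cv2.INTER_CUBIC)[:590])
E
```

```text
t: 28.95
eef_pos: [0.6598, -0.1558, 0.2401]
ee_rot: [3.141, 0.0, 1.25]
force: [0.1, 0.4, -0.8]
width: 0.0263
28.95 [ 0.6598 -0.1558  0.2401] [3.1413e+00 1.0000e-04 1.2504e+00] [ 0.1  0.4 -0.8] [ 0.06  0.37  0.    0.   -1.2  -1.95]
```

View pics/w10.png

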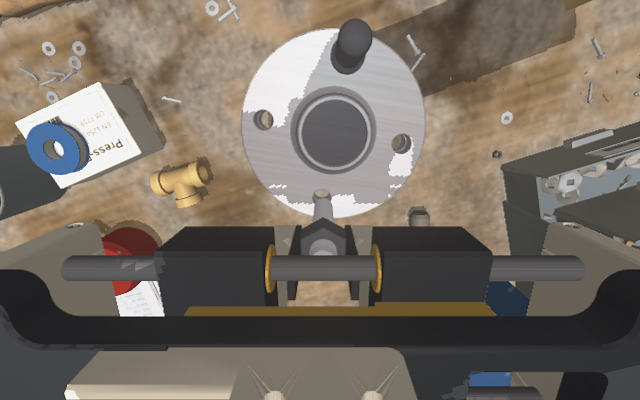

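View pics/n5.png

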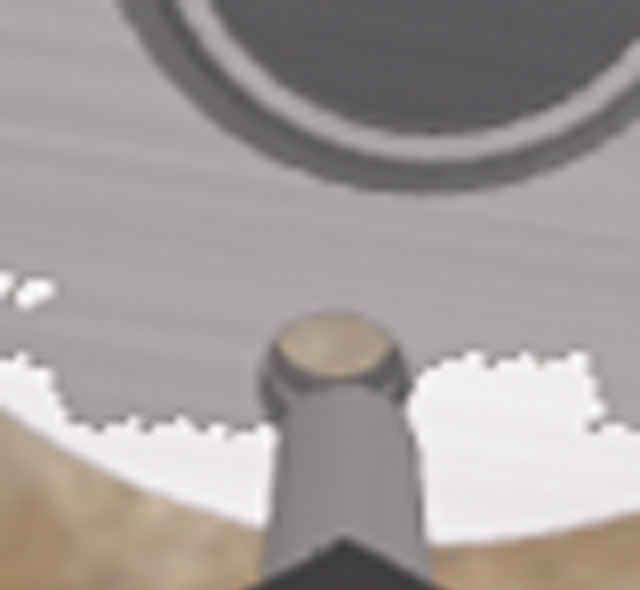

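Run:
```python
from h import *
d=np.load("w10.npz");f={"K":d["K"]};T=d["T"]
c=lambda x,y:(280+(x+.5)/8-.5,150+(y+.5)/8-.5)
z=.2401-.0936
for yc in(445,448):print("rod",ray(f,*c(349,yc),z,T))
def e(p,r,z):
    q=np.array([proj(f,np.r_[p+r*np.array([np.cos(t),np.sin(t)]),z],T) for t in np.arange(0,6.28,.05)]);q=((q-[280,150]))*8;return q.min(0).round(),q.max(0).round()
for p in([.6601,-.1575],[.6600,-.1574],[.6603,-.1571]): print(p,e(np.array(p),.00875,.122),e(np.array(p),.00875,.088))
p=ray(f,*c(349,447),z,T)[:2];print(p,e(p,.0072,z))
```

```text
rod [ 0.66028579 -0.15556685  0.1465    ]
rod [ 0.66061229 -0.15567531  0.1465    ]
[0.6601, -0.1575] (array([256., 309.]), array([403., 449.])) (array([266., 242.]), array([396., 368.]))
[0.66, -0.1574] (array([257., 308.]), array([403., 448.])) (array([266., 241.]), array([396., 367.]))
[0.6603, -0.1571] (array([260., 309.]), array([406., 450.])) (array([269., 243.]), array([399., 369.]))
[ 0.66050343 -0.15563914] (array([279., 380.]), array([412., 506.]))
```

```bash
python3 -m jog '[[[-0.0006,-0.001,-0.006,0,0,0,0],[0,0,-0.008,0,0,0,0],[0,0,-0.004,0,0,0,0],[0,0,0,0,0,0,0],[0,0,0,0,0,0,0]]]';python3 look.py w11;python3 - <<'E'
import cv2,numpy as np
i=cv2.imread("pics/w11.png")
cv2.imwrite("pics/n6.png",cv2.resize(i[170:230,290:360],(700,600)[:2],interpolation=cv2.INTER_CUBIC)[:590])
E
```

```text
t: 29.62
eef_pos: [0.6592, -0.1574, 0.2218]
ee_rot: [3.141, 0.0, 1.25]
force: [-0.3, 0.5, -0.1]
width: 0.0265
29.625 [ 0.6592 -0.1574  0.2218] [3.1414 0.     1.2496] [-0.3  0.5 -0.1] [ 0.05  0.38 -0.02  0.   -1.17 -1.94]
```

View pics/n6.png

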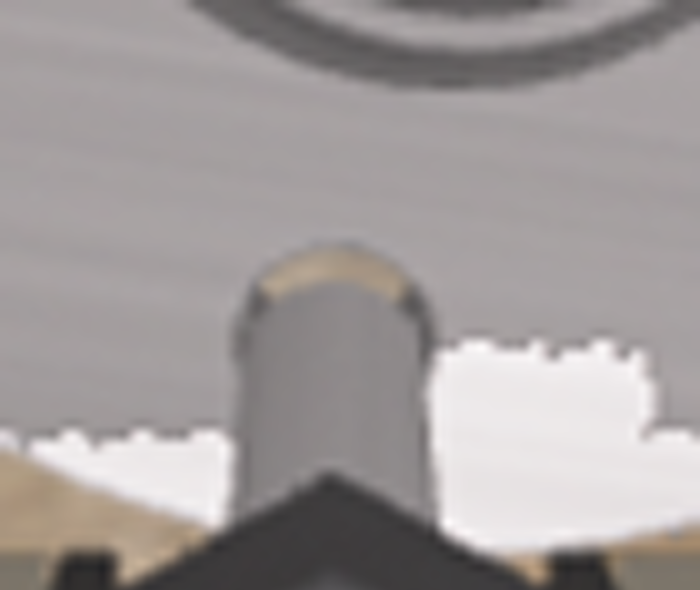

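Run:
```python
from h import *
from scipy.optimize import least_squares
d=np.load("w11.npz");f={"K":d["K"]};T=d["T"]
def e(p,r,z):
    q=np.array([proj(f,np.r_[p+r*np.array([np.cos(t),np.sin(t)]),z],T) for t in np.arange(0,6.28,.02)]);q=((q-[290,170])+.5)*10-.5;return q
def fit(xc,top,r,z):
    g=lambda p:[(lambda q:(q[:,0].min()+q[:,0].max())/2-xc)(e(p,r,z)),e(p,r,z)[:,1].min()-top]
    return least_squares(g,[.66,-.157],diff_step=1e-4,x_scale=1e-3).x
z=.2218-.0936
h=fit(336,240,.00875,.122);
for zz in(z,z-.001):
  r=fit(335,283,.0072,zz);print(h,r,"move",h-r)
```

```text
[ 0.65965143 -0.15708495] [ 0.66011322 -0.15734062] move [-0.00046179  0.00025566]
[ 0.65965143 -0.15708495] [ 0.66040433 -0.15743637] move [-0.0007529   0.00035141]
```

```bash
python3 -m jog '[[[-0.0005,0.0003,-0.003,0,0,0,0],[0,0,-0.002,0,0,0,0],[0,0,0,0,0,0,0]]]'| grep -E "pos|force"; for i in 1 2;do python3 -m jog '[[[0,0,-0.001,0,0,0,0],[0,0,0,0,0,0,0]]]'| grep -E "pos|force";done
```

```text
eef_pos: [0.6584, -0.157, 0.2164]
force: [-1.1, -0.8, -1.8]
eef_pos: [0.6586, -0.157, 0.2156]
force: [-0.1, 0.6, -1.7]
eef_pos: [0.6586, -0.157, 0.2146]
force: [-1.0, 0.4, -1.7]
```

```bash
python3 -m jog '[[[0,0,-0.0007,0,0,0,0],[0,0,0,0,0,0,0]]]'| grep -E "pos|force"
```

```text
eef_pos: [0.6586, -0.157, 0.2139]
force: [-0.1, -0.3, -1.3]
```

The stud end has entered the upper hole without any contact force.

```bash
for i in 1 2;do python3 -m jog '[[[0,0,-0.002,0,0,0,0],[0,0,0,0,0,0,0]]]'| grep -E "pos|force";done
```

```text
eef_pos: [0.6586, -0.1571, 0.2118]
force: [1.0, -0.0, -2.1]
eef_pos: [0.6586, -0.157, 0.2098]
force: [1.7, -0.4, -1.6]
```

```bash
for i in 1 2;do python3 -m jog '[[[0,0,-0.003,0,0,0,0],[0,0,0,0,0,0,0]]]'| grep -E "pos|force";done
```

```text
eef_pos: [0.6585, -0.157, 0.2066]
force: [1.0, -0.7, -2.2]
eef_pos: [0.6585, -0.157, 0.2036]
force: [0.9, -0.4, -1.3]
```

```bash
for i in 1 2 3;do python3 -m jog '[[[0,0,-0.0015,0,0,0,0],[0,0,0,0,0,0,0]]]'| grep -E "pos|force";done
```

```text
eef_pos: [0.6586, -0.157, 0.2023]
force: [1.4, -1.1, -1.5]
eef_pos: [0.6586, -0.157, 0.2008]
force: [1.3, 0.1, -2.1]
eef_pos: [0.6586, -0.157, 0.1994]
force: [0.1, -0.8, -1.7]
```

```bash
for i in 1 2 ;do python3 -m jog '[[[0,0,-0.001,0,0,0,0],[0,0,0,0,0,0,0]]]'| grep -E "pos|force";done
```

```text
eef_pos: [0.6586, -0.157, 0.1984]
force: [0.4, -0.8, -2.3]
eef_pos: [0.6586, -0.157, 0.1974]
force: [1.2, -0.7, -1.8]
```

```bash
for i in 1 2 ;do python3 -m jog '[[[0,0,-0.0007,0,0,0,0],[0,0,0,0,0,0,0]]]'| grep -E "pos|force";done
```

```text
eef_pos: [0.6586, -0.157, 0.1967]
force: [1.2, -0.1, -1.3]
eef_pos: [0.6586, -0.157, 0.196]
force: [2.2, 0.1, -1.2]
```

```bash
for i in 1 2 ;do python3 -m jog '[[[0,0,-0.001,0,0,0,0],[0,0,0,0,0,0,0]]]'| grep -E "pos|force";done
```

```text
eef_pos: [0.6585, -0.157, 0.1949]
force: [1.5, -1.3, -1.3]
eef_pos: [0.6586, -0.157, 0.194]
force: [1.8, -0.7, -2.6]
```

It is through the lower hole's mouth as well. I'll continue to the seat (expected at TCP z ≈ 0.1496).

```bash
python3 -m jog '[[[0.0003,0,-0.003,0,0,0,0],[0,0,0,0,0,0,0]]]'| grep -E "pos|force"; for i in 1 2 ;do python3 -m jog '[[[0,0,-0.003,0,0,0,0],[0,0,0,0,0,0,0]]]'| grep -E "pos|force";done
```

```text
eef_pos: [0.6587, -0.157, 0.1906]
force: [1.0, -0.4, -2.5]
eef_pos: [0.6587, -0.157, 0.1876]
force: [1.2, 0.2, -2.3]
eef_pos: [0.6588, -0.157, 0.1847]
force: [1.0, -0.9, -2.0]
```

```bash
for i in 1 2 ;do python3 -m jog '[[[0,0,-0.004,0,0,0,0],[0,0,0,0,0,0,0]]]'| grep -E "pos|force";done
```

```text
eef_pos: [0.6588, -0.157, 0.1806]
force: [1.6, -1.2, -1.5]
eef_pos: [0.6588, -0.157, 0.1767]
force: [0.9, -0.9, -1.7]
```

```bash
for i in 1 2 3 ;do python3 -m jog '[[[0,0,-0.004,0,0,0,0],[0,0,0,0,0,0,0]]]'| grep -E "pos|force";done
```

```text
eef_pos: [0.6588, -0.157, 0.1727]
force: [1.4, -0.7, -1.9]
eef_pos: [0.6588, -0.157, 0.1687]
force: [1.3, -0.9, -2.4]
eef_pos: [0.6589, -0.157, 0.1647]
force: [1.9, -1.2, -2.3]
```

```bash
for i in 1 2 3 ;do python3 -m jog '[[[0,0,-0.0035,0,0,0,0],[0,0,0,0,0,0,0]]]'| grep -E "pos|force";done
```

```text
eef_pos: [0.6589, -0.157, 0.1613]
force: [2.6, -1.1, -2.5]
eef_pos: [0.6589, -0.157, 0.1577]
force: [1.9, -0.8, -3.8]
eef_pos: [0.6589, -0.157, 0.1542]
force: [3.0, -1.2, -3.3]
```

```bash
for i in 1 2 3 ;do python3 -m jog '[[[0,0,-0.001,0,0,0,0],[0,0,0,0,0,0,0]]]'| grep -E "pos|force";done
```

```text
eef_pos: [0.659, -0.1571, 0.1536]
force: [2.5, -1.1, -1.5]
eef_pos: [0.659, -0.1571, 0.1526]
force: [2.8, -1.6, -1.5]
eef_pos: [0.6589, -0.1571, 0.1515]
force: [3.4, -0.8, -1.5]
```

```bash
for i in 1 2 ;do python3 -m jog '[[[0.0002,0,-0.0008,0,0,0,0],[0,0,0,0,0,0,0]]]'| grep -E "pos|force";done
```

```text
eef_pos: [0.659, -0.157, 0.1506]
force: [2.9, -1.1, 0.3]
eef_pos: [0.6591, -0.157, 0.1497]
force: [1.9, -1.9, -1.5]
```

```bash
python3 -m jog '[[[0,0,-0.0005,0,0,0,0],[0,0,0,0,0,0,0]]]'| grep -E "pos|force"
```

```text
eef_pos: [0.6591, -0.157, 0.1497]
force: [0.6, -0.2, 1.3]
```

The nut is seated: z stopped at 0.1497, as predicted. I'll release, rise and check.

```bash
python3 -m jog '[[[0,0,0,0,0,0,0.36],[0,0,0,0,0,0,0.42],[0,0,0,0,0,0,0.5],[0,0,0,0,0,0,0.5],[0,0,0.001,0,0,0,0.5]]]';python3 -m jog '[[[0,0,0.005,0,0,0,0.5],[0,0,0.02,0,0,0,0.5],[0,0,0.04,0,0,0,0.8],[0,0,0.04,0,0,0,1],[0.01,0.0,0.0,0,0,0,1],[0.02,0,0,0,0,0,1],[0,0,0,0,0,0,1],[0,0,0,0,0,0,1]]]';python3 look.py w12;python3 - <<'E'
import sys;sys.path.insert(0,".")
from h import *
g=grab_frame("scene");f=grab_frame("top")
a=cv2.resize(g["pixels"][120:210,300:400,::-1],(500,450),interpolation=cv2.INTER_CUBIC)
cv2.imwrite("pics/s12.png",a)
E
```

```text
t: 38.92
eef_pos: [0.6592, -0.157, 0.1504]
ee_rot: [-3.141, 0.0, 1.25]
force: [0.3, 0.6, 0.1]
width: 0.044
t: 39.92
eef_pos: [0.6888, -0.157, 0.2548]
ee_rot: [-3.14, 0.0, 1.249]
force: [-0.1, 0.4, -0.6]
width: 0.0869
39.925 [ 0.6888 -0.157   0.2548] [-3.1404e+00  3.0000e-04  1.2495e+00] [-0.1  0.4 -0.6] [ 0.05  0.41  0.1  -0.   -1.26 -1.94]
```

View pics/w12.png

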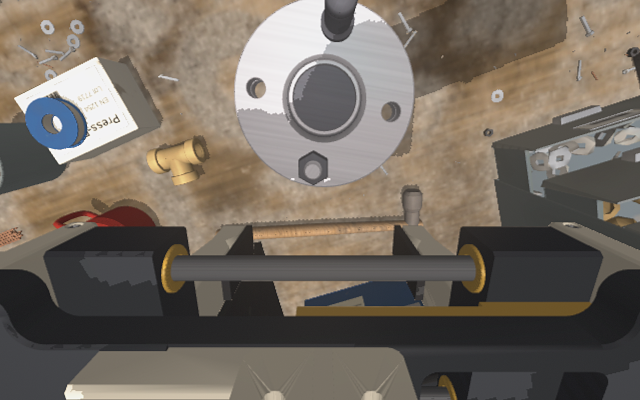

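View pics/s12.png

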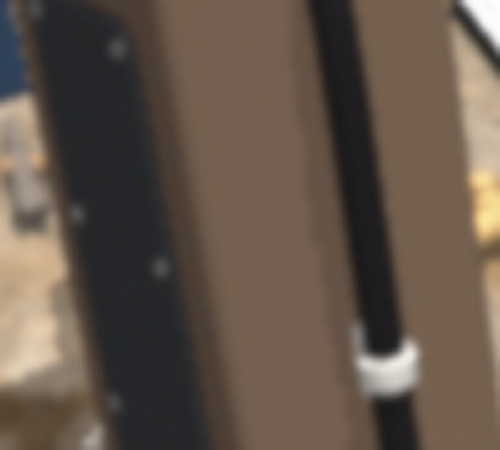

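```bash
python3 -m jog '[[[0,0,0.02,0,0,0,1],[0,0,0.03,0,0,0,1],[-0.01,0,0.03,0,0,0,1],[-0.01,0,0.01,0,0,0,1],[0,0,0,0,0,0,1],[0,0,0,0,0,0,1]]]';python3 look.py w13;python3 - <<'E'
import cv2
i=cv2.imread("pics/w13.png")
cv2.imwrite("pics/n13.png",cv2.resize(i[10:210,240:420],(540,600),interpolation=cv2.INTER_CUBIC))
E
```

```text
t: 40.83
eef_pos: [0.6689, -0.1569, 0.3442]
ee_rot: [-3.14, 0.0, 1.25]
force: [-0.7, 1.3, -0.8]
width: 0.0877
40.825 [ 0.6689 -0.1569  0.3442] [-3.1400e+00  1.0000e-04  1.2495e+00] [-0.7  1.3 -0.8] [ 0.05  0.34  0.19 -0.   -1.42 -1.94]
```

View pics/n13.png

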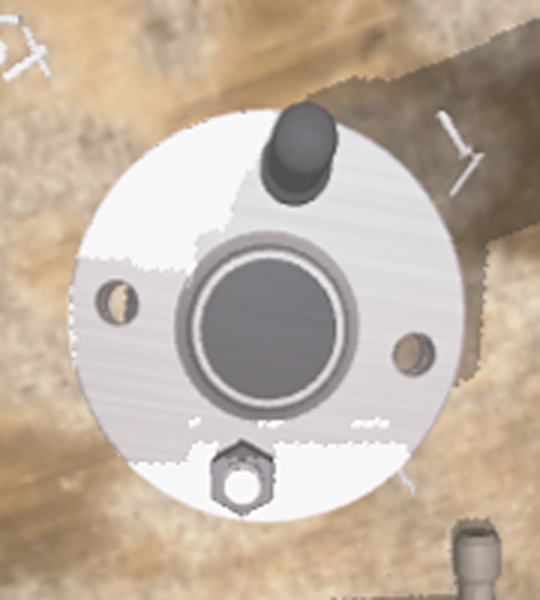

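Run:
```python
from h import *
d=np.load("w13.npz");f={"K":d["K"]};T=d["T"]
c=lambda x,y:(240+(x+.5)/3-.5,10+(y+.5)/3-.5)
C=np.array([.6049,-.1282])
P={"drift top":(306,134,.183),"collar":(297,171,.130),"rod top":(242,487,.149),"nut":(242,481,.138)}
R={}
for k,(x,y,z) in P.items():
    p=ray(f,*c(x,y),z,T);R[k]=p;print(k,p.round(4),np.linalg.norm(p[:2]-C).round(4))
print(np.linalg.norm((R["collar"]-R["rod top"])[:2]),np.linalg.norm((R["drift top"]-R["rod top"])[:2]))
```

```text
drift top [ 0.5496 -0.0977  0.183 ] 0.0631
collar [ 0.5525 -0.0986  0.13  ] 0.0602
rod top [ 0.66  -0.157  0.149] 0.0621
nut [ 0.6597 -0.157   0.138 ] 0.0619
0.12233641861405051 0.12526584143901154
```

Run:
```python
from h import *
i=cv2.imread("pics/w13.png")
im=cv2.resize(i[35:85,315:365],None,fx=12,fy=12,interpolation=cv2.INTER_CUBIC)
d=np.load("w13.npz");f={"K":d["K"]};T=d["T"]
A=np.array([.5497,-.0990])
for z,r,col in((.122,.014,(0,0,255)),(.130,.014,(0,255,0)),(.183,.011,(255,0,0))):
    q=np.array([proj(f,np.r_[A+r*np.array([np.cos(t),np.sin(t)]),z],T) for t in np.arange(0,6.3,.05)])
    q=(q-[315,35]+.5)*12
    cv2.polylines(im,[q.round().astype(np.int32)],True,col,1)
cv2.imwrite("pics/n14.png",im)
```

```text
(no output)
```

View pics/n14.png

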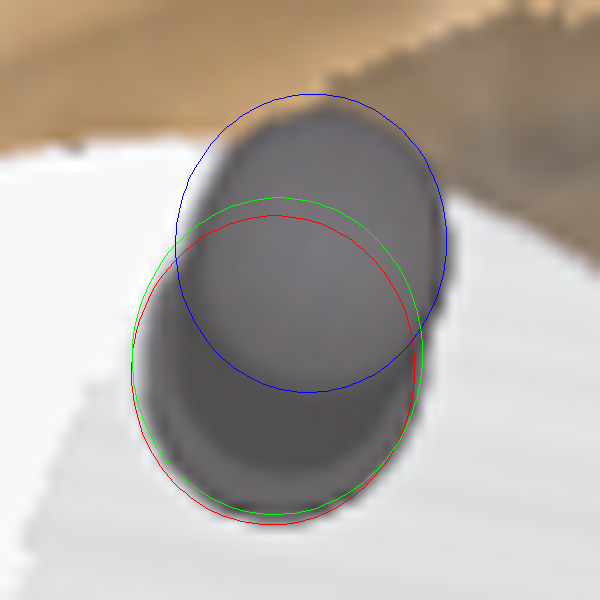

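The upright-drift model overlays the image to within about 0.7 mm, with the collar down on the flange and no visible tilt. Handing in.

Run:
```python
from station import job_done,monitor
print(monitor.get_state()["t"]);print(job_done())
```

```text
40.875
the job is handed in; nothing more can be done
None
```

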